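Spent torch cells into the capped spice jar

ROBOT

A 7-joint arm with a two-finger parallel gripper is mounted at the origin on the work surface. World frame = base frame: x ahead of the robot, y to its left, z up, the work surface at z = 0. Lengths are in m, angles in rad, forces in N, time in s.
With the tool pointing down it reaches from about 0.4 to 0.85 m from the base axis. Payload 10.4 kg.
Tool frame: the origin (TCP) lies midway between the tips of the shut fingers; the grasp point (between the pads) lies 19 mm behind it; x points along the fingers, y is the direction in which the jaws open and shut, and the axes are right-handed (so a half turn about x gives the same grasp; the last joint's range is limited). The gripper opens to 87 mm and grips with 3 to 60 N. Pads are 19 mm wide; open, the fingers measure 117 mm over their backs; the gripper's body (75 mm by 190 mm) begins 51 mm behind the grasp point.
Start: joints at [1.169, 0.332, -0.065, 1.46, 0.022, 1.35, -0.088], TCP at [0.231, -0.581, 0.223] pointing down, gripper open.
Joint ranges: [-2.6, 2.6], [-0.5, 2.12], [-1.47, 1.34], [0.16, 2.42], [-1.27, 4.41], [0.06, 2.06], [-2.6, 2.6]. Speed limits (rad/s): [2.22, 2.22, 2.79, 2.79, 3.14, 3.14, 3.14].

INTERFACE

Orientations are given as a unit quaternion [w, x, y, z].
In Python, from plant import robot, snapshot gives the robot as it stands. The module is installed in compiled form; this text tells all that it offers.
- The arm moves only by the tool play_rows, never from a script. Its argument "rows" is a list of rows, each a list of 2 entries, a list of its own where there are three numbers: the shift along the tool's x, y, z each as a share of 0.5 m, from -1 to 1, then the turn, a rotation vector about the tool's x, y, z each as a share of 360 degrees, from -1 to 1. A call has 1 to 8 rows; each row shifts and turns the commanded pose from where the row before left it, along the tool's axes as they then stand; what a row does not reach is not made up. A row lasts 1/8 s, in which the tool goes at most 62.5 mm and 10.7 degrees, less where a joint would pass 70% of its speed; a pose out of reach is approached as far as the arm can. A call with a number of a shift or a turn outside -1 to 1 is refused whole. A call with a gripper value outside its range is refused whole. "hand" is the opening, from 0 (shut) to 1 (fully open), set as the call begins (left out, the last holds). The fingers move at their own pace and stop on an object; "newtons" is the grip in N (left out, the last holds). Time passes only in rows, so rows that do not move let the fingers close. It gives the time, the measured TCP pose, the force and the opening at its end, in the units of the state.
- robot.state(): the state, without advancing time (a new reading comes with each control period).
- snapshot(name): name is "scene" or "top" or "wrist"; returns a dict with "img" (400x640x3 uint8, blue, green, red), "range_z" (400x640 float32, m along the optical axis (not along the pixel's ray), 0 where there is no reading), "fx", "fy", "cx", "cy" (pixels), "rvec" (rotation vector, rad) and "tvec" (3), from world to camera coordinates, as OpenCV has them. Camera axes: x right, y down, z forward; pixel columns grow to the right and rows downward; lengths in m; the calibration is good to about 2 mm. The wrist camera is an equidistant fisheye: a pixel r from the principal point sees the ray r / f radians off the axis. A picture is of the moment at which its call begins.
- robot.close_job(): hands the job in, once; it reports no verdict.
The state is a dict: "clock": time; "joint_pos": joint angles; "joint_velocities": joint speeds; "effort": joint torques, N m; "position": TCP position; "eef_rot": TCP orientation; "wrist_force": force on the tool from outside, world axes, zero at the start; "torque": the same for the moment, N m; "opening": finger opening in m.
Only numpy, scipy, OpenCV 4.12 (cv2) and the standard library are available. Lean on these libraries where they do the work, as an engineer would, in place of code of your own. Each camera call takes 0.05 s, during which the arm holds its last target. There are 200 camera calls.

TASK

Take the cap off the empty glass spice jar and set it down on the counter, drop the three red spent cells one at a time through the neck into the jar, then put the cap back on, fully home. Keep the jar standing where it is, and leave the green fresh cell, the torch and the steel tin alone.

Things in the scene. Friction and masses are not known exactly. Their poses are not given: they have to be found in the camera images.
- jar: round clear glass spice jar, 150 mm tall, loose, about 0.42 kg; origin at the centre of its underside, z up. Body 84 mm in diameter up to 100 mm, then a shoulder narrowing to a straight neck from 124 to 150 mm height, 43 mm outside and 37 mm inside diameter; walls 3 mm, floor raised to a low cone. Empty at the start
- jar_mouth (a point): centre of the jar's open mouth, level with its rim, 150 mm above the counter; hidden by the cap at the start
- cap: the cap itself (same object as point cap_center); origin at the centre of its open lower edge, z towards its flat top. Between the jar (to the robot's left) and the cells (to its right) lies a strip of bare counter at least 170 mm wide in y, where the cap can be set down
- cap_center (a point): centre, half-way up, of the jar's yellow plastic push-on cap with an orange disc on top: round, 56 mm outside diameter, 22 mm tall, a cup open at the bottom with 18 mm inner depth and 51 mm inner diameter, 30 g. It sits loosely over the neck (about 3 mm play all round, no thread); fully home its roof rests on the rim and this point is 143 mm above the jar's underside
- spent1_center (a point): centre, half-way up, of a red torch cell (C size): upright red cylinder 26 mm in diameter and 50 mm tall, the top 3 mm of it a small rounded steel nub 10 mm wide; stands loose on end on the counter, so this point is 25 mm above the counter; z along the cell; about 66 g
- spent2_center (a point): centre, half-way up, of a red torch cell (C size): upright red cylinder 26 mm in diameter and 50 mm tall, the top 3 mm of it a small rounded steel nub 10 mm wide; stands loose on end on the counter, so this point is 25 mm above the counter; z along the cell; about 66 g (alike with the other red ones)
- spent3_center (a point): centre, half-way up, of a red torch cell (C size): upright red cylinder 26 mm in diameter and 50 mm tall, the top 3 mm of it a small rounded steel nub 10 mm wide; stands loose on end on the counter, so this point is 25 mm above the counter; z along the cell; about 66 g (alike with the other red ones)
- spent1: the first red cell; origin at the centre of its underside
- spent2: the second red cell; origin at the centre of its underside
- spent3: the third red cell; origin at the centre of its underside
- fresh_center (a point): centre, half-way up, of a green torch cell (C size): upright green cylinder 26 mm in diameter and 50 mm tall, the top 3 mm of it a small rounded steel nub 10 mm wide; stands loose on end on the counter, so this point is 25 mm above the counter; z along the cell; about 66 g. Fresh, to be left alone; stands among the red ones
- torch_center (a point): centre of a blue plastic torch standing on its lens, 170 mm tall, 60 mm in diameter at the foot and 40 mm above; to be left alone
- tin_center (a point): centre of a closed round steel tin, 67 mm in diameter and 66 mm tall; to be left alone
Not all that is in view belongs to the job. What is meant by the jar is not yellow, and is the smaller of those in its own colour.

How it is judged:
By the outcome, as a careful person would: the job done as asked, in the order asked, and still so for the second after the job is handed in, with the robot touching nothing.
It also fails if it takes over 72 s, if anything falls off the work surface, if the arm or the gripper's body presses on something with over 40 N, if the wrist force passes 120 N, or if a joint passes its speed limit or range.

## Working session

There is one attempt and no reset: what is moved stays moved. The work goes in short steps, Python scripts to look and compute and a tool call to move; the robot and the scene stay as the last step left them, time stands still between calls to the robot, and variables do not carry over. Pictures are saved under pics/ and viewed, about 8 in all and at most 12, crops included, and the job is handed in when it is done.

Besides the shell and the picture viewer there is one more tool, called after "Emit:" by a JSON object that holds its "method" and its "body", one argument or row to a line. play_rows: Moves the arm, as the interface text tells. Its arguments: {"type":"object","properties":{"rows":{"type":"array","items":{"type":"array"}},"hand":{"type":"number"},"newtons":{"type":"number"}},"required":["rows"]}

```bash
mkdir -p pics
cat > h.py <<'E'
import numpy as np, cv2
from plant import robot, snapshot
def save(name,fn):
    s=snapshot(name); cv2.imwrite('pics/'+fn,s['img']); np.savez('pics/'+fn+'.npz',**s); return s
def RT(s):
    R=cv2.Rodrigues(np.array(s['rvec'],float))[0]; return R,np.array(s['tvec'],float).ravel()
def ray(s,u,v,fish=False):
    R,t=RT(s); x=(u-s['cx'])/s['fx']; y=(v-s['cy'])/s['fy']
    if fish:
        r=np.hypot(x,y); k=np.sin(r)/r if r>1e-9 else 1; d=np.array([x*k,y*k,np.cos(r)])
    else: d=np.array([x,y,1.])
    return -R.T@t, R.T@d
def onz(s,u,v,z,fish=False):
    c,d=ray(s,u,v,fish); return c+d*(z-c[2])/d[2]
def proj(s,p):
    R,t=RT(s); q=R@np.array(p,float)+t; return s['fx']*q[0]/q[2]+s['cx'], s['fy']*q[1]/q[2]+s['cy']
E
python3 - <<'E'
from h import *
a=save('scene','scene0.png'); b=save('top','top0.png')
for s in(a,b):
    R,t=RT(s); print(s['fx'],s['cx'],s['cy'],-R.T@t,R[2])
print(robot.state())
E
```

```text
439.6081941828712 315.23824252691514 201.0873953209591 [ 0.82146527 -0.62725097  0.80786006] [-0.35274558  0.64125621 -0.68144041]
416.42537180437023 312.12458795752025 201.3739148675732 [0.25413456 0.02949632 1.165979  ] [ 0.18654731 -0.00112939 -0.98244533]
{'clock': 0.1, 'joint_pos': array([ 1.16939388,  0.33278992, -0.06471615,  1.46084182,  0.0216198 ,
        1.34989704, -0.08850377]), 'joint_velocities': array([ 1.44628985e-04, -1.99092729e-03,  1.65206059e-04, -2.06008908e-04,
       -3.42465425e-04,  9.18259933e-06, -1.11514230e-03]), 'effort': array([ 1.55733109e-03, -6.24542856e+01,  2.49670947e-02, -3.90714884e+01,
       -6.13512495e-02,  3.65955848e-02,  9.13859435e-05]), 'position': array([ 0.23100474, -0.58037815,  0.22185266]), 'eef_rot': array([-0.13271445, -0.6943526 , -0.13356482,  0.69456589]), 'wrist_force': array([0.47290035, 0.24830407, 0.66708446]), 'torque': array([-0.01480703, -0.00031502,  0.02149749]), 'opening': 0.08706870532582757}
```

View pics/scene0.png

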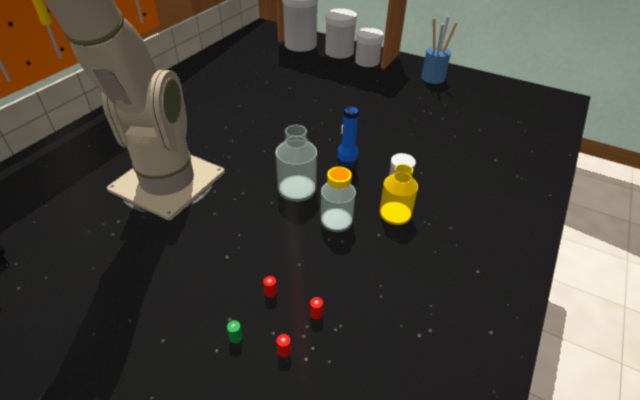

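View pics/top0.png

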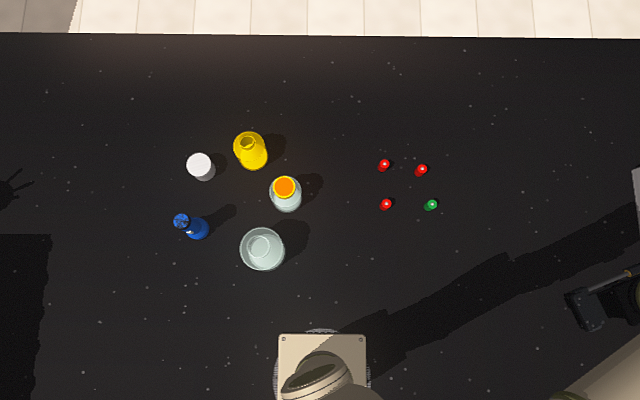

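The scene view shows the capped clear jar (cap at 339,176), a larger clear jar, a yellow jar, the torch, the tin, three red cells (270,286), (316,308), (284,345) and the green cell (234,331). In the top view the cap is at (285,187), and the cells are near (385,165), (421,170), (386,204), with green at (431,205).

```bash
cat >> h.py <<'E'
def masks(img):
    h=cv2.cvtColor(img,cv2.COLOR_BGR2HSV); i=lambda a,b:cv2.inRange(h,a,b)
    return dict(red=i((0,150,70),(6,255,255))|i((174,150,70),(180,255,255)),green=i((50,120,50),(80,255,255)),
      orange=i((8,180,150),(19,255,255)),blue=i((100,120,40),(125,255,255)),yellow=i((21,180,120),(33,255,255)))
def blobs(m,amin=25):
    n,l,st,c=cv2.connectedComponentsWithStats(m)
    return [(c[i],st[i],l==i) for i in range(1,n) if st[i,4]>=amin]
def cloud(s,m):
    v,u=np.nonzero(m&(s['range_z']>0)); z=s['range_z'][v,u]; R,t=RT(s)
    P=np.stack([(u-s['cx'])/s['fx']*z,(v-s['cy'])/s['fy']*z,z],1); return (P-t)@R
E
python3 - <<'E'
from h import *
for n in('scene0','top0'):
    s=dict(np.load(f'pics/{n}.png.npz')); s={k:(v if v.ndim else float(v)) for k,v in s.items()}
    M=masks(s['img'])
    for k in M:
        for c,st,l in blobs(M[k]):
            P=cloud(s,l)
            zp={'red':.025,'green':.025,'orange':.154}.get(k,0.05)
            hi=P[P[:,2]>np.percentile(P[:,2],95)-.008] if len(P) else P
            print(n,k,c.round(1),st[2:],'onz',onz(s,*c,zp).round(4),'cloudtop',hi.mean(0).round(4) if len(P) else 0, len(hi))
E
```

```text
scene0 red [269.7 286. ] [ 14  23 242] onz [ 0.4637 -0.1745  0.025 ] cloudtop [ 0.4677 -0.1786  0.0456] 100
scene0 red [316.1 307.7] [ 14  23 255] onz [ 0.5774 -0.172   0.025 ] cloudtop [ 0.5802 -0.1757  0.0457] 107
scene0 red [283.3 344.9] [ 15  24 292] onz [ 0.5637 -0.2765  0.025 ] cloudtop [ 0.5668 -0.2799  0.0461] 136
scene0 green [234.2 331.3] [ 16  23 271] onz [ 0.4638 -0.3002  0.025 ] cloudtop [ 0.4672 -0.3025  0.0459] 124
scene0 orange [339.1 173.5] [ 19  13 178] onz [0.4846 0.0986 0.154 ] cloudtop [0.4844 0.0989 0.1535] 174
scene0 blue [434.9  66.4] [ 28  36 711] onz [0.4523 0.9687 0.05  ] cloudtop [0.4558 0.9542 0.1057] 146
scene0 blue [351.1 109.9] [15  9 89] onz [0.3156 0.5246 0.05  ] cloudtop [0.395  0.3429 0.1687] 83
scene0 blue [348.2 141.9] [ 22  51 790] onz [0.3867 0.3591 0.05  ] cloudtop [0.4017 0.328  0.1504] 71
scene0 yellow [40.6 11.6] [ 17  25 190] onz [-1.2952  0.5628  0.05  ] cloudtop [-0.4166  0.0682  0.3903] 36
scene0 yellow [398.5 195.3] [  38   59 1662] onz [0.6035 0.213  0.05  ] cloudtop [0.6091 0.195  0.1434] 167
scene0 yellow [338.6 178.8] [ 25  22 257]
[... 297 characters left out ...]
[ 13  12 104] onz [ 0.4645 -0.1747  0.025 ] cloudtop [ 0.4628 -0.1751  0.0475] 61
top0 green [429.9 204.9] [ 13  12 105] onz [ 0.4641 -0.3002  0.025 ] cloudtop [ 0.4626 -0.2996  0.0472] 58
top0 orange [283.6 186.3] [ 18  18 261] onz [0.4837 0.0997 0.154 ] cloudtop [0.4835 0.0997 0.1552] 258
top0 blue [180.1 219.7] [ 16  14 149] onz [0.4121 0.3845 0.05  ] cloudtop [0.3951 0.3462 0.1705] 149
top0 blue [197.4 228.2] [ 27  24 390] onz [0.3894 0.3364 0.05  ] cloudtop [0.3857 0.3302 0.1511] 39
top0 yellow [250.2 150.2] [  35   40 1029] onz [0.6096 0.2026 0.05  ] cloudtop [0.6054 0.1991 0.1486] 92
top0 yellow [284.1 188. ] [ 22  23 125] onz [0.5027 0.1054 0.05  ] cloudtop [0.48   0.0977 0.1547] 114
```

```bash
cat >> h.py <<'E'
from scipy.spatial.transform import Rotation as Ro
def go(p,jaw=None):
    """remaining move to world p in tool axes (shares of 0.5 m), tilt + turn about tool x to bring jaw axis to angle (deg, world, mod 180)"""
    st=robot.state(); q=st['eef_rot']; R=Ro.from_quat([q[1],q[2],q[3],q[0]]).as_matrix()
    e=R.T@(np.array(p)-st['position'])/.5
    a=np.degrees(np.arctan2(R[1,1],R[0,1]))
    print('t',round(st['clock'],2),'pos',st['position'].round(4),'F',st['wrist_force'].round(1),'open',round(st['opening'],4),'jaw',round(a,1))
    tx=np.cross(R[:,0],[0,0,-1]); print('shift',e.round(4),'n',np.linalg.norm(e).round(3),'tilt rotvec tool/360',(R.T@tx/(2*np.pi)).round(4))
    if jaw is not None:
        d=(jaw-a+90)%180-90; print('turn x share',round(-d/360,4),'deg about world z',round(d,1),'q7',st['joint_pos'][6].round(2))
E
python3 - <<'E'
from h import *
go([.484,.0993,.26],0)
q=robot.state()['eef_rot']; print(Ro.from_quat([q[1],q[2],q[3],q[0]]).as_matrix().round(3))
s=dict(np.load('pics/top0.png.npz')); 
c=np.zeros((400,640),bool); c[225:272,238:288]=1; P=cloud(s,c); print(len(P),np.percentile(P[:,2],[0,5,50,95,100]))
for z in np.arange(0.02,.26,.02):
    h=P[abs(P[:,2]-z)<.01]; print(z.round(2),len(h),h.mean(0).round(3) if len(h) else '',(np.ptp(h,axis=0).round(3) if len(h) else ''))
# big jar geometry by scene: mouth pix (296,131), base (297,188)
t=dict(np.load('pics/scene0.png.npz')); b=onz(t,297,188,0.0); print('base',b)
for z in (.15,.18,.2,.22,.24): print(z,onz(t,296,131,z).round(3),onz(s,262,243,z).round(3))
E
```

```text
t 0.1 pos [ 0.231  -0.5804  0.2219] F [0.5 0.2 0.7] open 0.0871 jaw -68.3
shift [-0.075  -1.0759 -0.9729] n 1.452 tilt rotvec tool/360 [-0.      0.      0.0002]
turn x share -0.1897 deg about world z 68.3 q7 -0.09
[[-0.001  0.37  -0.929]
 [ 0.001 -0.929 -0.37 ]
 [-1.    -0.001  0.   ]]
2341 [-0.00531443 -0.00162063  0.12780837  0.18699693  0.19786254]
0.02 238 [0.339 0.166 0.017] [0.09  0.098 0.019]
0.04 20 [0.314 0.11  0.037] [0.081 0.039 0.018]
0.06 17 [0.305 0.113 0.059] [0.073 0.039 0.017]
0.08 26 [0.312 0.112 0.079] [0.085 0.042 0.017]
0.1 22 [0.303 0.115 0.102] [0.073 0.044 0.019]
0.12 97 [0.321 0.137 0.126] [0.107 0.107 0.019]
0.14 718 [0.329 0.15  0.14 ] [0.104 0.104 0.02 ]
0.16 227 [0.326 0.146 0.155] [0.073 0.073 0.02 ]
0.18 65 [0.332 0.154 0.181] [0.051 0.051 0.02 ]
0.2 105 [0.331 0.154 0.193] [0.052 0.052 0.008]
0.22 0  
0.24 0  
base [0.33311036 0.15389817 0.        ]
0.15 [0.303 0.203 0.15 ] [0.343 0.149 0.15 ]
0.18 [0.327 0.165 0.18 ] [0.34  0.146 0.18 ]
0.2 [0.342 0.14  0.2  ] [0.338 0.144 0.2  ]
0.22 [0.358 0.115 0.22 ] [0.337 0.141 0.22 ]
0.24 [0.374 0.089 0.24 ] [0.335 0.139 0.24 ]
```

Emit:
{"method": "play_rows", "body": {
  "rows": [
    [[-0.016,-0.042,-0.111],[0,0,0]],
    [[-0.016,-0.042,-0.111],[0,0,0]],
    [[-0.016,-0.042,-0.111],[0,0,0]],
    [[-0.016,-0.042,-0.111],[0,0,0]],
    [[-0.016,-0.042,-0.111],[0,0,0]]
  ],
  "hand": 1,
  "newtons": 15
}}

```text
clock: 0.72
position: [0.4512, -0.379, 0.2626]
eef_rot: [-0.133, -0.694, -0.133, 0.695]
wrist_force: [1.0, -0.1, 0.3]
opening: 0.087
```

Emit:
{"method": "play_rows", "body": {
  "rows": [
    [[0,-0.109,-0.052],[0,0,0]],
    [[0,-0.109,-0.052],[0,0,0]],
    [[0,-0.109,-0.052],[0,0,0]],
    [[0,-0.109,-0.052],[0,0,0]],
    [[0,-0.109,-0.052],[0,0,0]],
    [[0,-0.109,-0.052],[0,0,0]],
    [[0,-0.109,-0.052],[0,0,0]],
    [[0,-0.105,-0.052],[0,0,0]]
  ]
}}

```text
clock: 1.72
position: [0.4826, 0.1015, 0.2625]
eef_rot: [0.133, 0.695, 0.133, -0.694]
wrist_force: [0.8, -1.0, -0.7]
opening: 0.0871
```

Run:
```python
from h import *
go([.484,.0993,.26],-68)
s=save('wrist','w1.png'); print({k:s[k] for k in('fx','cx','cy')})
for c,st,l in blobs(masks(s['img'])['orange']): print(c,st,onz(s,*c,.154,True))
print(robot.state()['joint_pos'])
```

```text
t 1.73 pos [0.4826 0.1015 0.2625] F [ 0.8 -1.  -0.7] open 0.0871 jaw -68.3
shift [ 0.0051  0.0051 -0.0011] n 0.007 tilt rotvec tool/360 [ 0.     -0.     -0.0001]
turn x share -0.0008 deg about world z 0.3 q7 -1.52
{'fx': 309.70691628693146, 'cx': 320.52111350564303, 'cy': 199.70476894495997}
[339.43224299 192.78271028] [331 174  18  41 428] [0.49140403 0.08757224 0.154     ]
[ 0.33876788  0.06429178 -0.6744097   1.70603124  0.0379499   1.38373598
 -1.5251549 ]
```

View pics/w1.png

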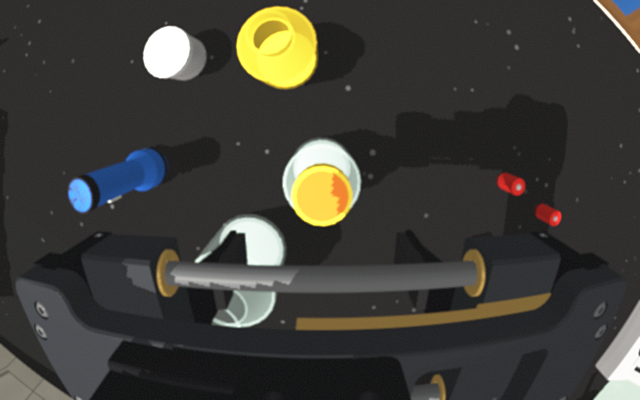

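The wrist view shows the cap centred at about (321,194), half in the gripper's shadow. The fingers are at (235,260) and (410,260).

Run:
```python
from h import *
s=np.load('pics/w1.png.npz'); s={k:(v if v.ndim else float(v)) for k,v in s.items()}
h=cv2.cvtColor(s['img'],cv2.COLOR_BGR2HSV); m=cv2.inRange(h,(3,150,80),(21,255,255)); m[:, :290]=0; m[:,360:]=0; m[:160]=0;m[230:]=0
m=cv2.morphologyEx(m,cv2.MORPH_CLOSE,np.ones((5,5)))
for c,st,l in blobs(m,100): print(c,st,onz(s,*c,.154,True))
P=0
```

```text
[339.18699187 192.95934959] [330 173  19  42 492] [0.49116879 0.08771537 0.154     ]
```

Run:
```python
from h import *
s=np.load('pics/w1.png.npz'); s={k:(v if v.ndim else float(v)) for k,v in s.items()}
h=cv2.cvtColor(s['img'],cv2.COLOR_BGR2HSV); print(h[195,[300,310,320,328,335,345]])
m=cv2.inRange(h,(3,150,80),(23,255,255)); m[:, :285]=0; m[:,360:]=0; m[:150]=0;m[235:]=0
for c,st,l in blobs(m,100): print(c,st,onz(s,st[0]+st[2]/2-.5,st[1]+st[3]/2-.5,.154,True))
```

```text
[[ 24 173 255]
 [ 24 174 255]
 [ 24 175 255]
 [ 24 174 255]
 [ 14 200 251]
 [ 13 203 242]]
[339.01682243 193.05233645] [329 173  20  43 535] [0.49003697 0.08791975 0.154     ]
```

Run:
```python
from h import *
s=np.load('pics/w1.png.npz'); s={k:(v if v.ndim else float(v)) for k,v in s.items()}
h=cv2.cvtColor(s['img'],cv2.COLOR_BGR2HSV)
m=cv2.inRange(h,(3,140,80),(35,255,255)); m[:, :280]=0; m[:,365:]=0; m[:150]=0;m[235:]=0
for c,st,l in blobs(m,100):
    (x,y),r=cv2.minEnclosingCircle(np.argwhere(l)[:,::-1].astype(np.float32)); print(c,st,x,y,r,onz(s,x,y,.154,True),onz(s,x,y,.15,True))
go([.484,.0993,.136],-68)
```

```text
[321.87733605 195.58851512] [ 293  164   59   63 2943] 321.34246826171875 195.43646240234375 31.660860061645508 [0.48302722 0.10186712 0.154     ] [0.48202261 0.10145168 0.15      ]
t 1.77 pos [0.4817 0.1101 0.2628] F [-2.7  6.2 -0.2] open 0.087 jaw -67.8
shift [0.2534 0.0224 0.0044] n 0.254 tilt rotvec tool/360 [-0.     -0.0003  0.0004]
turn x share 0.0005 deg about world z -0.2 q7 -1.53
```

Emit:
{"method": "play_rows", "body": {
  "rows": [
    [[0,0,0],[0,0,0]],
    [[0,0,0],[0,0,0]],
    [[0,0,0],[0,0,0]],
    [[0,0,0],[0,0,0]]
  ]
}}

```text
clock: 2.28
position: [0.483, 0.0987, 0.2625]
eef_rot: [-0.133, -0.695, -0.132, 0.695]
wrist_force: [-0.3, -0.4, 0.7]
opening: 0.0874
```

Run:
```python
from h import *
s=save('wrist','w2.png')
h=cv2.cvtColor(s['img'],cv2.COLOR_BGR2HSV)
m=cv2.inRange(h,(3,140,80),(35,255,255)); m[:, :280]=0; m[:,365:]=0; m[:150]=0;m[245:]=0
for c,st,l in blobs(m,100):
    (x,y),r=cv2.minEnclosingCircle(np.argwhere(l)[:,::-1].astype(np.float32)); print(c,st,x,y,r,onz(s,x,y,.154,True))
go([.484,.0997,.136],-68)
```

```text
[319.00715503 195.01158433] [ 290  164   59   63 2935] 318.40496826171875 194.89305114746094 31.715227127075195 [0.48295134 0.10179893 0.154     ]
t 2.33 pos [0.483  0.0989 0.2625] F [-0.4  0.6 -0.2] open 0.087 jaw -68.4
shift [ 0.2531 -0.0007 -0.0024] n 0.253 tilt rotvec tool/360 [ 0. -0. -0.]
turn x share -0.001 deg about world z 0.4 q7 -1.51
```

Emit:
{"method": "play_rows", "body": {
  "rows": [
    [[0.06,-0.0016,-0.002],[0,0,0]],
    [[0.06,0,0],[0,0,0]],
    [[0.05,0,0],[0,0,0]],
    [[0.04,0,0],[0,0,0]],
    [[0.03,0,0],[0,0,0]],
    [[0.013,0,0],[0,0,0]],
    [[0,0,0],[0,0,0]]
  ]
}}

```text
clock: 3.2
position: [0.4836, 0.1007, 0.1361]
eef_rot: [-0.133, -0.694, -0.133, 0.694]
wrist_force: [-0.0, 0.2, -0.2]
opening: 0.087
```

Emit:
{"method": "play_rows", "body": {
  "rows": [
    [[0,0,0],[0,0,0]],
    [[0,0,0],[0,0,0]],
    [[0,0,0],[0,0,0]],
    [[0,0,0],[0,0,0]],
    [[0,0,0],[0,0,0]],
    [[0,0,0],[0,0,0]]
  ],
  "hand": 0,
  "newtons": 10
}}

```text
clock: 3.95
position: [0.4837, 0.1007, 0.1362]
eef_rot: [0.133, 0.695, 0.133, -0.694]
wrist_force: [-1.1, 0.1, 1.1]
opening: 0.0566
```

Run:
```python
from h import *
go([.484,.0997,.26],-68)
```

```text
t 3.95 pos [0.4837 0.1007 0.1362] F [-1.1  0.1  1.1] open 0.0566 jaw -68.3
shift [-2.477e-01  2.200e-03  1.000e-04] n 0.248 tilt rotvec tool/360 [ 0. -0. -0.]
turn x share -0.0008 deg about world z 0.3 q7 -1.58
```

Emit:
{"method": "play_rows", "body": {
  "rows": [
    [[-0.015,0,0],[0,0,0]],
    [[-0.03,0,0],[0,0,0]],
    [[-0.05,0,0],[0,0,0]],
    [[-0.06,0,0],[0,0,0]],
    [[-0.05,0,0],[0,0,0]],
    [[-0.03,0,0],[0,0,0]],
    [[-0.01,0,0],[0,0,0]],
    [[0,0,0],[0,0,0]]
  ]
}}

```text
clock: 4.95
position: [0.4834, 0.1007, 0.2582]
eef_rot: [-0.133, -0.694, -0.133, 0.695]
wrist_force: [0.3, 0.8, -0.6]
opening: 0.0566
```

Run:
```python
from h import *
go([.52,-.04,.06],-68)
s=save('scene','s2.png'); cv2.imwrite('pics/s2c.png',cv2.resize(s['img'][60:330,180:480],None,fx=2,fy=2))
```

```text
t 4.95 pos [0.4834 0.1007 0.2582] F [ 0.3  0.8 -0.6] open 0.0566 jaw -68.3
shift [0.3965 0.2885 0.0359] n 0.492 tilt rotvec tool/360 [ 0.      0.0001 -0.    ]
turn x share -0.0008 deg about world z 0.3 q7 -1.52
```

View pics/s2c.png

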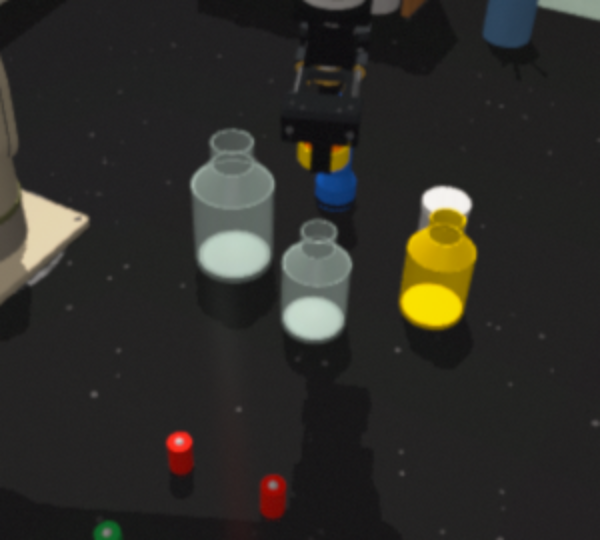

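The cap is held at crop (323,155) and the jar stands open, with its mouth at crop (319,232), which is full-image (339.5,176). Next I carry the cap to the bare strip.

Emit:
{"method": "play_rows", "body": {
  "rows": [
    [[0,0.04,0.005],[0,0,0]],
    [[0,0.07,0.009],[0,0,0]],
    [[0.02,0.08,0.01],[0,0,0]],
    [[0.05,0.06,0.008],[0,0,0]],
    [[0.08,0.03,0.004],[0,0,0]],
    [[0.09,0.009,0],[0,0,0]],
    [[0.09,0,0],[0,0,0]],
    [[0.06,0,0],[0,0,0]]
  ]
}}

```text
clock: 6.0
position: [0.5185, -0.0401, 0.0605]
eef_rot: [-0.133, -0.693, -0.134, 0.696]
wrist_force: [0.7, -0.7, -0.2]
opening: 0.0563
```

Emit:
{"method": "play_rows", "body": {
  "rows": [
    [[0.04,0,0],[0,0,0]],
    [[0.03,0,0],[0,0,0]],
    [[0.02,0,0],[0,0,0]],
    [[0,0,0],[0,0,0]],
    [[0,0,0],[0,0,0]]
  ]
}}

```text
clock: 6.62
position: [0.5208, -0.0402, 0.0192]
eef_rot: [0.133, 0.695, 0.133, -0.694]
wrist_force: [-0.9, -0.9, -1.0]
opening: 0.0565
```

Run:
```python
from h import *
go([.52,-.04,.005],-68)
s=np.load('pics/s2.png.npz'); s={k:(v if v.ndim else float(v)) for k,v in s.items()}
print(onz(s,339.5,176,.15))
```

```text
t 6.62 pos [ 0.5208 -0.0402  0.0192] F [-0.9 -0.9 -1. ] open 0.0565 jaw -68.3
shift [ 0.0284 -0.0009  0.0014] n 0.028 tilt rotvec tool/360 [-0.     -0.0002 -0.0001]
turn x share -0.0008 deg about world z 0.3 q7 -1.38
[0.48755954 0.09550887 0.15      ]
```

Emit:
{"method": "play_rows", "body": {
  "rows": [
    [[0.012,0,0],[0,0,0]],
    [[0.009,0,0],[0,0,0]],
    [[0.006,0,0],[0,0,0]],
    [[0,0,0],[0,0,0]],
    [[0,0,0],[0,0,0]]
  ]
}}

```text
clock: 7.25
position: [0.5203, -0.0402, 0.0051]
eef_rot: [0.133, 0.694, 0.133, -0.694]
wrist_force: [-0.8, 0.2, -0.2]
opening: 0.0567
```

Emit:
{"method": "play_rows", "body": {
  "rows": [
    [[0.002,0,0],[0,0,0]],
    [[0,0,0],[0,0,0]],
    [[0,0,0],[0,0,0]]
  ]
}}

```text
clock: 7.62
position: [0.5204, -0.0402, 0.0042]
eef_rot: [0.133, 0.695, 0.133, -0.694]
wrist_force: [-0.9, -0.4, 1.7]
opening: 0.0565
```

Emit:
{"method": "play_rows", "body": {
  "rows": [
    [[0,0,0],[0,0,0]],
    [[0,0,0],[0,0,0]],
    [[0,0,0],[0,0,0]],
    [[0,0,0],[0,0,0]],
    [[-0.02,0,0],[0,0,0]],
    [[-0.06,0,0],[0,0,0]],
    [[-0.1,0,0],[0,0,0]],
    [[-0.1,0,0],[0,0,0]]
  ],
  "hand": 1
}}

```text
clock: 8.62
position: [0.5201, -0.04, 0.1462]
eef_rot: [0.133, 0.695, 0.133, -0.694]
wrist_force: [0.8, 0.4, 0.0]
opening: 0.0868
```

Run:
```python
from h import *
go([.577,-.172,.14],-68)
```

```text
t 8.62 pos [ 0.5201 -0.04    0.1462] F [0.8 0.4 0. ] open 0.0868 jaw -68.3
shift [ 0.0124  0.2874 -0.0081] n 0.288 tilt rotvec tool/360 [-0.     -0.0001 -0.    ]
turn x share -0.0008 deg about world z 0.3 q7 -1.29
```

Emit:
{"method": "play_rows", "body": {
  "rows": [
    [[0,0.05,-0.0015],[0,0,0]],
    [[0,0.08,-0.002],[0,0,0]],
    [[0,0.08,-0.002],[0,0,0]],
    [[0,0.05,-0.0015],[0,0,0]],
    [[0.03,0.0274,-0.001],[0,0,0]],
    [[0.06,0,0],[0,0,0]],
    [[0,0,0],[0,0,0]],
    [[0,0,0],[0,0,0]]
  ]
}}

```text
clock: 9.62
position: [0.5773, -0.1717, 0.0995]
eef_rot: [0.133, 0.694, 0.133, -0.694]
wrist_force: [-0.3, -0.2, 0.1]
opening: 0.0871
```

Run:
```python
from h import *
go([.577,-.172,.021],-68)
s=save('wrist','w3.png'); cv2.imwrite('pics/w3.png',s['img'])
M=masks(s['img'])
for c,st,l in blobs(M['red'],40)+blobs(M['green'],40):
    print(c.round(1),st,onz(s,*c,.03,True).round(4))
```

```text
t 9.62 pos [ 0.5773 -0.1717  0.0995] F [-0.3 -0.2  0.1] open 0.0871 jaw -68.2
shift [0.1569 0.0004 0.0008] n 0.157 tilt rotvec tool/360 [-0. -0.  0.]
turn x share -0.0007 deg about world z 0.2 q7 -1.12
[319.1 210.6] [ 301  188   37   47 1191] [ 0.5755 -0.1701  0.03  ]
[426.6 247.2] [421 242  13  12  55] [ 0.5785 -0.268   0.03  ]
[278.4 310. ] [260 294  33  37 775] [ 0.472 -0.171  0.03 ]
```

View pics/w3.png

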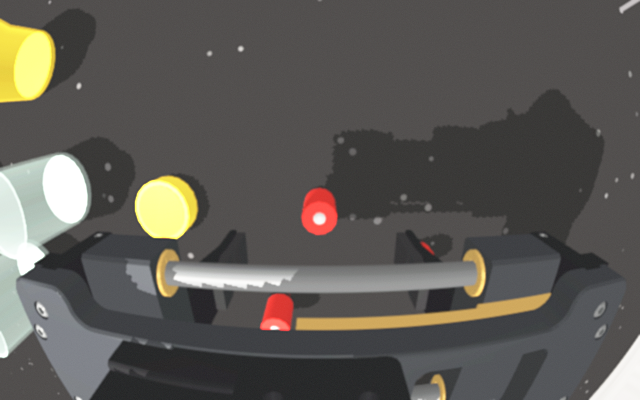

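The wrist view shows the red cell centred between the fingers at (319,211), and the cap lying flat on the counter at (166,208).

Emit:
{"method": "play_rows", "body": {
  "rows": [
    [[0.05,0,0],[0,0,0]],
    [[0.05,0,0],[0,0,0]],
    [[0.035,0,0],[0,0,0]],
    [[0.02,0,0],[0,0,0]],
    [[0,0,0],[0,0,0]],
    [[0,0,0],[0,0,0]]
  ]
}}

```text
clock: 10.42
position: [0.5777, -0.1723, 0.0224]
eef_rot: [0.133, 0.695, 0.133, -0.694]
wrist_force: [-0.4, -0.6, 0.4]
opening: 0.0867
```

Emit:
{"method": "play_rows", "body": {
  "rows": [
    [[0,0,0],[0,0,0]],
    [[0,0,0],[0,0,0]],
    [[0,0,0],[0,0,0]],
    [[0,0,0],[0,0,0]],
    [[0,0,0],[0,0,0]],
    [[0,0,0],[0,0,0]],
    [[0,0,0],[0,0,0]]
  ],
  "hand": 0,
  "newtons": 12
}}

```text
clock: 11.3
position: [0.5771, -0.1722, 0.0215]
eef_rot: [-0.133, -0.694, -0.133, 0.694]
wrist_force: [-0.4, 0.1, -0.5]
opening: 0.0255
```

Emit:
{"method": "play_rows", "body": {
  "rows": [
    [[-0.03,0,0],[0,0,0]],
    [[-0.06,0,0],[0,0,0]],
    [[-0.08,0,0],[0,0,0]],
    [[-0.09,0,0],[0,0,0]],
    [[-0.08,0,0],[0,0,0]],
    [[-0.06,0,0],[0,0,0]],
    [[-0.01,0,0],[0,0,0]],
    [[0,0,0],[0,0,0]]
  ]
}}

```text
clock: 12.3
position: [0.5769, -0.1721, 0.2264]
eef_rot: [-0.133, -0.694, -0.133, 0.694]
wrist_force: [-0.6, 0.2, -1.3]
opening: 0.0256
```

Run:
```python
from h import *
go([.484,.1,.225],-68)
s=save('scene','s3.png'); b=save('top','t3.png')
c=np.vstack([cv2.resize(s['img'][100:260,240:440],None,fx=2,fy=2),cv2.resize(b['img'][130:260,220:420],None,fx=2,fy=2)]); cv2.imwrite('pics/s3c.png',c)
```

```text
t 12.3 pos [ 0.5769 -0.1721  0.2264] F [-0.6  0.2 -1.3] open 0.0256 jaw -68.3
shift [ 0.0027 -0.5744 -0.0287] n 0.575 tilt rotvec tool/360 [-0.  0. -0.]
turn x share -0.0008 deg about world z 0.3 q7 -1.08
```

View pics/s3c.png

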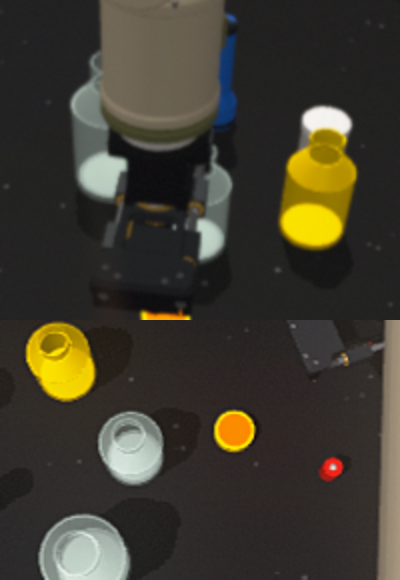

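The top crop shows the jar open with its mouth at crop (130,114), full (285,187), so it is unmoved. The cap is on the counter at crop (235,110). I refine the mouth position from range.

Run:
```python
from h import *
for n,u0,u1,v0,v1 in (('t3',265,305,165,215),('s2',315,365,160,240)):
    s=np.load(f'pics/{n}.png.npz'); s={k:(v if v.ndim else float(v)) for k,v in s.items()}
    m=np.zeros((400,640),bool); m[v0:v1,u0:u1]=1; P=cloud(s,m)
    r=P[(P[:,2]>.143)&(P[:,2]<.156)]; print(n,len(r),((r.max(0)+r.min(0))/2).round(4),np.ptp(r,axis=0).round(3),r.mean(0).round(4))
    r=r[:,:2]; A=np.c_[2*r,np.ones(len(r))]; x=np.linalg.lstsq(A,(r**2).sum(1),rcond=None)[0]; print('fit',x[:2],np.sqrt(x[2]+x[0]**2+x[1]**2))
    u,v=np.nonzero(m)[1].mean(),0
```

```text
t3 75 [0.4831 0.099  0.1492] [0.041 0.04  0.011] [0.4822 0.0985 0.1494]
fit [0.48277928 0.09860389] 0.019653982927723378
s2 103 [0.4865 0.0963 0.147 ] [0.041 0.044 0.008] [0.4873 0.096  0.1472]
fit [0.48648543 0.09636859] 0.019723018465510115
```

Emit:
{"method": "play_rows", "body": {
  "rows": [
    [[0,-0.06,-0.003],[0,0,0]],
    [[0,-0.1,-0.005],[0,0,0]],
    [[0,-0.12,-0.0055],[0,0,0]],
    [[0,-0.12,-0.0055],[0,0,0]],
    [[0,-0.09,-0.0045],[0,0,0]],
    [[0,-0.06,-0.0028],[0,0,0]],
    [[0,-0.0207,-0.001],[0,0,0]],
    [[0,0,0],[0,0,0]]
  ]
}}

```text
clock: 13.4
position: [0.4842, 0.0976, 0.226]
eef_rot: [-0.133, -0.694, -0.133, 0.695]
wrist_force: [0.6, -0.4, -0.9]
opening: 0.0256
```

Emit:
{"method": "play_rows", "body": {
  "rows": [
    [[0,0,0],[0,0,0]],
    [[0,0,0],[0,0,0]]
  ]
}}

```text
clock: 13.65
position: [0.4846, 0.0968, 0.2263]
eef_rot: [-0.132, -0.694, -0.132, 0.695]
wrist_force: [-0.3, -0.2, -0.2]
opening: 0.0252
```

Run:
```python
from h import *
go([.484,.098,.159],-68)
s=save('scene','s4.png'); b=save('wrist','w4.png')
M=masks(s['img'])
for c,st,l in blobs(M['red'],20): print(c,st)
print('expect', proj(s,[.484,.098,.195]), proj(s,[.484,.098,.15]))
c=np.hstack([cv2.resize(s['img'][110:250,290:400],(440,560)),b['img'][130:270:,230:430].repeat(2,0).repeat(2,1)[:280].copy() if 0 else np.vstack([cv2.resize(b['img'][150:290,250:380],(260,280)),np.zeros((280,260,3),np.uint8)])]); cv2.imwrite('pics/s4c.png',c)
```

```text
t 13.65 pos [0.4846 0.0968 0.2263] F [-0.3 -0.2 -0.2] open 0.0252 jaw -68.4
shift [ 0.1346 -0.0027  0.0002] n 0.135 tilt rotvec tool/360 [-0.      0.0001  0.    ]
turn x share -0.0011 deg about world z 0.4 q7 -1.52
[339.24242424 156.66666667] [335 155  10   5  33]
[269.66115702 285.97107438] [263 275  14  23 242]
[283.33574007 345.39350181] [276 334  15  23 277]
expect (np.float64(339.6035763521173), np.float64(159.67237154384387)) (np.float64(338.6359800563854), np.float64(174.92414866475386))
```

View pics/s4c.png

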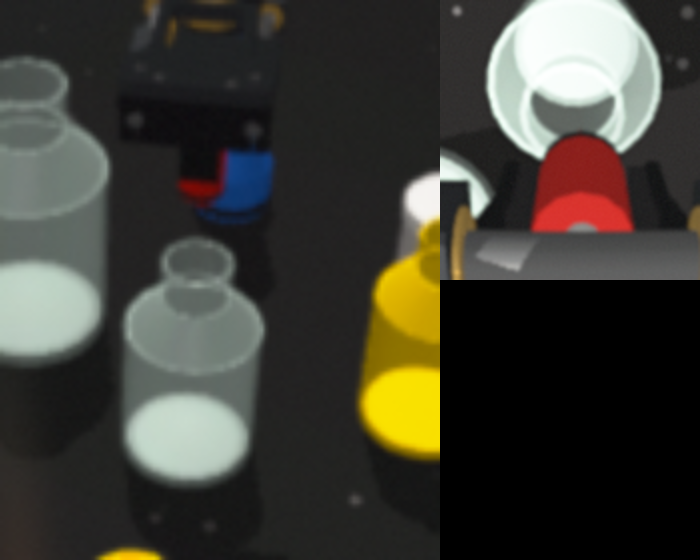

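In the scene crop the cell's bottom is at (201,190), right above the jar mouth at (198,264). The wrist crop puts the mouth about 4 px to the left of the cell. I correct by about half of that and lower slowly.

Emit:
{"method": "play_rows", "body": {
  "rows": [
    [[0.03,-0.003,0],[0,0,0]],
    [[0.04,-0.0022,0],[0,0,0]],
    [[0.03,0,0],[0,0,0]],
    [[0.012,0,0],[0,0,0]],
    [[0,0,0],[0,0,0]],
    [[0,0,0],[0,0,0]]
  ]
}}

```text
clock: 14.5
position: [0.4837, 0.1005, 0.1711]
eef_rot: [0.133, 0.695, 0.133, -0.694]
wrist_force: [0.0, -0.6, -1.7]
opening: 0.0254
```

Emit:
{"method": "play_rows", "body": {
  "rows": [
    [[0.007,0,0],[0,0,0]],
    [[0,0,0],[0,0,0]]
  ]
}}

```text
clock: 14.75
position: [0.4833, 0.1003, 0.167]
eef_rot: [-0.133, -0.694, -0.133, 0.694]
wrist_force: [0.2, 0.2, -0.5]
opening: 0.0258
```

Run:
```python
from h import *
go([.484,.0993,.158],-68)
s=save('scene','s5.png'); b=save('wrist','w5.png')
c=np.hstack([cv2.resize(s['img'][130:220,300:390],(480,480)),cv2.resize(b['img'][150:270,260:380],(320,320)).repeat(1,0) if 0 else cv2.resize(b['img'][140:280,280:360],(280,480))]); cv2.imwrite('pics/s5c.png',c)
```

```text
t 14.75 pos [0.4833 0.1003 0.167 ] F [ 0.2  0.2 -0.5] open 0.0258 jaw -68.3
shift [ 0.0179  0.0024 -0.0006] n 0.018 tilt rotvec tool/360 [-0.  0. -0.]
turn x share -0.0008 deg about world z 0.3 q7 -1.56
```

View pics/s5c.png

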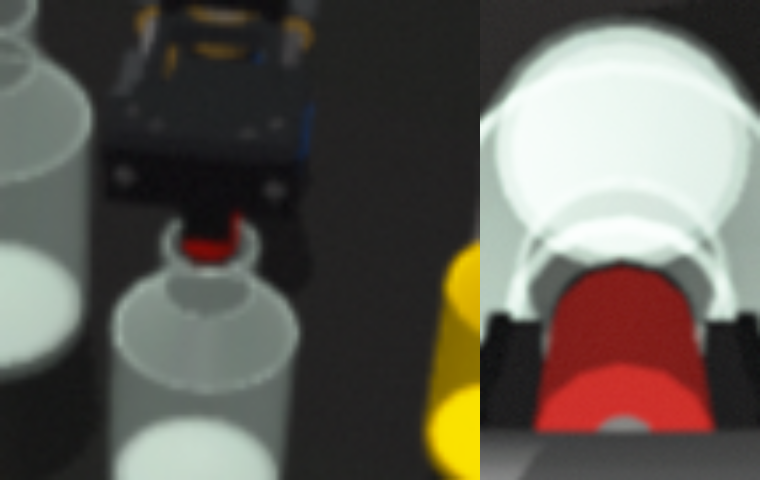

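Both views show the cell's bottom centred in the mouth (wrist crop: rim 525–725, cell centre 624). I lower a little more and release.

Emit:
{"method": "play_rows", "body": {
  "rows": [
    [[0.009,0,0],[0,0,0]],
    [[0.008,0,0],[0,0,0]],
    [[0,0,0],[0,0,0]]
  ]
}}

```text
clock: 15.22
position: [0.483, 0.1003, 0.1581]
eef_rot: [-0.133, -0.694, -0.133, 0.695]
wrist_force: [0.4, -0.6, -1.2]
opening: 0.0257
```

Emit:
{"method": "play_rows", "body": {
  "rows": [
    [[0,0,0],[0,0,0]],
    [[0,0,0],[0,0,0]],
    [[0,0,0],[0,0,0]],
    [[0,0,0],[0,0,0]],
    [[-0.03,0,0],[0,0,0]],
    [[-0.06,0,0],[0,0,0]],
    [[-0.06,0,0],[0,0,0]]
  ],
  "hand": 1
}}

```text
clock: 16.1
position: [0.4833, 0.1005, 0.2355]
eef_rot: [0.133, 0.695, 0.133, -0.694]
wrist_force: [0.7, 0.2, 0.1]
opening: 0.0841
```

Run:
```python
from h import *
go([.564,-.2765,.22],-68)
s=save('scene','s6.png'); 
for c,st,l in blobs(masks(s['img'])['red'],15): print(c,st,onz(s,*c,.025).round(3))
```

```text
t 16.1 pos [0.4833 0.1005 0.2355] F [0.7 0.2 0.1] open 0.0841 jaw -68.3
shift [0.031  0.7602 0.1292] n 0.772 tilt rotvec tool/360 [-0.     -0.0001 -0.    ]
turn x share -0.0008 deg about world z 0.3 q7 -1.53
[269.67768595 285.96280992] [263 275  14  23 242] [ 0.464 -0.174  0.025]
[283.33574007 345.39350181] [276 334  15  23 277] [ 0.564 -0.277  0.025]
```

Emit:
{"method": "play_rows", "body": {
  "rows": [
    [[0,0.06,0.01],[0,0,0]],
    [[0,0.11,0.019],[0,0,0]],
    [[0,0.12,0.02],[0,0,0]],
    [[0,0.12,0.02],[0,0,0]],
    [[0,0.12,0.02],[0,0,0]],
    [[0,0.12,0.02],[0,0,0]],
    [[0,0.08,0.015],[0,0,0]],
    [[0.04,0.03,0.005],[0,0,0]]
  ]
}}

```text
clock: 17.15
position: [0.5645, -0.2798, 0.2148]
eef_rot: [0.133, 0.696, 0.131, -0.694]
wrist_force: [0.8, 1.0, 0.6]
opening: 0.0873
```

Emit:
{"method": "play_rows", "body": {
  "rows": [
    [[0.07,0,0],[0,0,0]],
    [[0.07,0,0],[0,0,0]],
    [[0.05,0,0],[0,0,0]],
    [[0,0,0],[0,0,0]],
    [[0,0,0],[0,0,0]]
  ]
}}

```text
clock: 17.77
position: [0.5646, -0.2761, 0.1198]
eef_rot: [0.134, 0.695, 0.133, -0.694]
wrist_force: [0.1, -0.4, 1.0]
opening: 0.0867
```

Run:
```python
from h import *
go([.564,-.2765,.021],-68)
s=save('scene','s7.png'); b=save('top','t7.png')
c=np.hstack([cv2.resize(s['img'][150:240,300:390],(400,400)),cv2.resize(b['img'][165:215,260:310],(400,400))]); cv2.imwrite('pics/s7c.png',c)
b=save('wrist','w7.png')
for c,st,l in blobs(masks(b['img'])['red'],100): print(c,st,onz(b,*c,.03,True).round(3))
```

```text
t 17.77 pos [ 0.5646 -0.2761  0.1198] F [ 0.1 -0.4  1. ] open 0.0867 jaw -68.3
shift [0.1975 0.0002 0.0016] n 0.198 tilt rotvec tool/360 [-0.     -0.0002 -0.0001]
turn x share -0.0007 deg about world z 0.3 q7 -0.93
[319.72215844 202.36854191] [301 183  34  43 871] [ 0.564 -0.275  0.03 ]
[190.81957774 248.96161228] [178 236  27  26 521] [ 0.475 -0.178  0.03 ]
```

View pics/s7c.png

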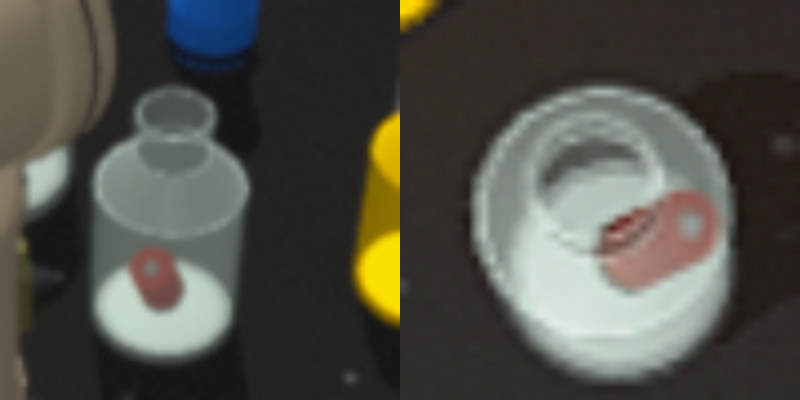

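The first cell lies leaning inside the jar (scene crop (157,280), top crop (660,240)), and the jar is upright. Next is the second cell.

Emit:
{"method": "play_rows", "body": {
  "rows": [
    [[0.05,0,0],[0,0,0]],
    [[0.06,0,0],[0,0,0]],
    [[0.05,0,0],[0,0,0]],
    [[0.03,0,0],[0,0,0]],
    [[0.007,0,0],[0,0,0]],
    [[0,0,0],[0,0,0]],
    [[0,0,0],[0,0,0]]
  ]
}}

```text
clock: 18.8
position: [0.5646, -0.2768, 0.0212]
eef_rot: [0.133, 0.695, 0.133, -0.694]
wrist_force: [-0.6, 0.2, 0.1]
opening: 0.0866
```

Emit:
{"method": "play_rows", "body": {
  "rows": [
    [[0,0,0],[0,0,0]],
    [[0,0,0],[0,0,0]],
    [[0,0,0],[0,0,0]],
    [[0,0,0],[0,0,0]],
    [[0,0,0],[0,0,0]],
    [[0,0,0],[0,0,0]],
    [[0,0,0],[0,0,0]]
  ],
  "hand": 0
}}

```text
clock: 19.68
position: [0.5639, -0.2765, 0.02]
eef_rot: [-0.133, -0.694, -0.133, 0.694]
wrist_force: [0.5, 0.2, -0.6]
opening: 0.0258
```

Emit:
{"method": "play_rows", "body": {
  "rows": [
    [[-0.03,0,0],[0,0,0]],
    [[-0.06,0,0],[0,0,0]],
    [[-0.08,0,0],[0,0,0]],
    [[-0.09,0,0],[0,0,0]],
    [[-0.08,0,0],[0,0,0]],
    [[-0.06,0,0],[0,0,0]],
    [[-0.01,0,0],[0,0,0]],
    [[0,0,0],[0,0,0]]
  ]
}}

```text
clock: 20.68
position: [0.5637, -0.2765, 0.2249]
eef_rot: [-0.133, -0.694, -0.133, 0.694]
wrist_force: [0.0, 0.6, -1.1]
opening: 0.0256
```

Run:
```python
from h import *
go([.4833,.1003,.225],-68)
```

```text
t 20.68 pos [ 0.5637 -0.2765  0.2249] F [ 0.   0.6 -1.1] open 0.0256 jaw -68.3
shift [-3.000e-04 -7.596e-01 -1.293e-01] n 0.771 tilt rotvec tool/360 [-0.  0. -0.]
turn x share -0.0008 deg about world z 0.3 q7 -0.9
```

Emit:
{"method": "play_rows", "body": {
  "rows": [
    [[0,-0.06,-0.0102],[0,0,0]],
    [[0,-0.11,-0.0187],[0,0,0]],
    [[0,-0.12,-0.0204],[0,0,0]],
    [[0,-0.12,-0.0204],[0,0,0]],
    [[0,-0.12,-0.0204],[0,0,0]],
    [[0,-0.12,-0.0204],[0,0,0]],
    [[0,-0.08,-0.0137],[0,0,0]],
    [[0,-0.0296,-0.0051],[0,0,0]]
  ]
}}

```text
clock: 21.68
position: [0.4821, 0.1027, 0.224]
eef_rot: [-0.134, -0.694, -0.135, 0.695]
wrist_force: [-0.2, 0.1, -1.0]
opening: 0.0258
```

Emit:
{"method": "play_rows", "body": {
  "rows": [
    [[0,0,0],[0,0,0]],
    [[0,0,0],[0,0,0]],
    [[0,0,0],[0,0,0]],
    [[0,0,0],[0,0,0]]
  ]
}}

```text
clock: 22.18
position: [0.4837, 0.0995, 0.225]
eef_rot: [-0.133, -0.695, -0.133, 0.695]
wrist_force: [0.1, -0.2, -1.6]
opening: 0.0253
```

Run:
```python
from h import *
go([.4833,.1003,.158],-68)
```

```text
t 22.18 pos [0.4837 0.0995 0.225 ] F [ 0.1 -0.2 -1.6] open 0.0253 jaw -68.4
shift [ 1.339e-01 -1.900e-03  1.000e-04] n 0.134 tilt rotvec tool/360 [ 0.  0. -0.]
turn x share -0.001 deg about world z 0.4 q7 -1.53
```

Emit:
{"method": "play_rows", "body": {
  "rows": [
    [[0.03,-0.0019,0],[0,0,0]],
    [[0.04,0,0],[0,0,0]],
    [[0.03,0,0],[0,0,0]],
    [[0.016,0,0],[0,0,0]],
    [[0,0,0],[0,0,0]],
    [[0,0,0],[0,0,0]]
  ]
}}

```text
clock: 22.92
position: [0.4835, 0.1013, 0.1676]
eef_rot: [0.133, 0.695, 0.133, -0.694]
wrist_force: [-0.4, 0.4, 0.2]
opening: 0.0257
```

Run:
```python
from h import *
go([.4833,.1003,.158],-68)
s=save('scene','s8.png'); b=save('wrist','w8.png')
c=np.hstack([cv2.resize(s['img'][130:220,300:390],(480,480)),cv2.resize(b['img'][140:280,280:360],(280,480))]); cv2.imwrite('pics/s8c.png',c)
a=cv2.imread('pics/w5.png'); print('wrist diff vs first drop',np.abs(a.astype(int)-b['img'])[170:270,285:355].mean())
# red span rows in wrist
for im in (a,b['img']):
    for c,st,l in blobs(masks(im)['red'],200): print(c.round(1),st)
```

```text
t 22.93 pos [0.4835 0.1013 0.1676] F [-0.4  0.4  0.2] open 0.0257 jaw -68.3
shift [0.0191 0.0017 0.0011] n 0.019 tilt rotvec tool/360 [-0.     -0.0001 -0.    ]
turn x share -0.0008 deg about world z 0.3 q7 -1.56
wrist diff vs first drop 15.607857142857142
[320.5 243.9] [ 295  218   52   48 1911]
[584.1 235.1] [570 222  30  28 520]
[320.6 244.4] [ 295  218   52   48 1906]
```

No force, and the geometry matches the first drop. I lower the cell the rest of the way and release.

Emit:
{"method": "play_rows", "body": {
  "rows": [
    [[0.009,0.001,0],[0,0,0]],
    [[0.009,0.001,0],[0,0,0]],
    [[0,0,0],[0,0,0]]
  ]
}}

```text
clock: 23.4
position: [0.4833, 0.1, 0.1575]
eef_rot: [-0.133, -0.694, -0.133, 0.695]
wrist_force: [-0.3, 0.4, -0.0]
opening: 0.0256
```

Emit:
{"method": "play_rows", "body": {
  "rows": [
    [[0,0,0],[0,0,0]],
    [[0,0,0],[0,0,0]],
    [[0,0,0],[0,0,0]],
    [[0,0,0],[0,0,0]],
    [[-0.03,0,0],[0,0,0]],
    [[-0.06,0,0],[0,0,0]],
    [[-0.06,0,0],[0,0,0]],
    [[0,0,0],[0,0,0]]
  ],
  "hand": 1
}}

```text
clock: 24.4
position: [0.4849, 0.1007, 0.2362]
eef_rot: [0.133, 0.696, 0.133, -0.693]
wrist_force: [-0.1, -0.4, 0.1]
opening: 0.0863
```

Run:
```python
from h import *
go([.464,-.1746,.23],-68)
```

```text
t 24.4 pos [0.4849 0.1007 0.2362] F [-0.1 -0.4  0.1] open 0.0863 jaw -68.3
shift [0.012  0.4962 0.2425] n 0.552 tilt rotvec tool/360 [-0.     -0.0007 -0.0002]
turn x share -0.0008 deg about world z 0.3 q7 -1.52
```

Emit:
{"method": "play_rows", "body": {
  "rows": [
    [[0,0.05,0.024],[0,0,0]],
    [[0,0.09,0.044],[0,0,0]],
    [[0,0.1,0.049],[0,0,0]],
    [[0,0.1,0.049],[0,0,0]],
    [[0,0.09,0.044],[0,0,0]],
    [[0.03,0.05,0.025],[0,0,0]],
    [[0.07,0.0162,0.007],[0,0,0]],
    [[0.07,0,0],[0,0,0]]
  ]
}}

```text
clock: 25.4
position: [0.4626, -0.1761, 0.1471]
eef_rot: [0.133, 0.695, 0.132, -0.695]
wrist_force: [-0.0, 0.2, -0.2]
opening: 0.0866
```

Emit:
{"method": "play_rows", "body": {
  "rows": [
    [[0.05,0,0],[0,0,0]],
    [[0.02,0,0],[0,0,0]],
    [[0,0,0],[0,0,0]],
    [[0,0,0],[0,0,0]]
  ]
}}

```text
clock: 25.9
position: [0.4635, -0.1752, 0.1142]
eef_rot: [0.133, 0.695, 0.133, -0.694]
wrist_force: [-0.6, 0.3, -0.2]
opening: 0.0869
```

Run:
```python
from h import *
go([.464,-.1746,.021],-68)
s=save('scene','s9.png'); b=save('top','t9.png')
c=np.hstack([cv2.resize(s['img'][150:240,300:390],(400,400)),cv2.resize(b['img'][165:215,260:310],(400,400))]); cv2.imwrite('pics/s9c.png',c)
b=save('wrist','w9.png')
for c,st,l in blobs(masks(b['img'])['red'],100): print(c,st,onz(b,*c,.03,True).round(3))
```

```text
t 25.9 pos [ 0.4635 -0.1752  0.1142] F [-0.6  0.3 -0.2] open 0.0869 jaw -68.3
shift [ 0.1863 -0.0011 -0.0011] n 0.186 tilt rotvec tool/360 [-0.     -0.0002 -0.0002]
turn x share -0.0008 deg about world z 0.3 q7 -0.98
[318.33909702 203.72142171] [ 301  183   34   44 1041] [ 0.463 -0.173  0.03 ]
```

View pics/s9c.png

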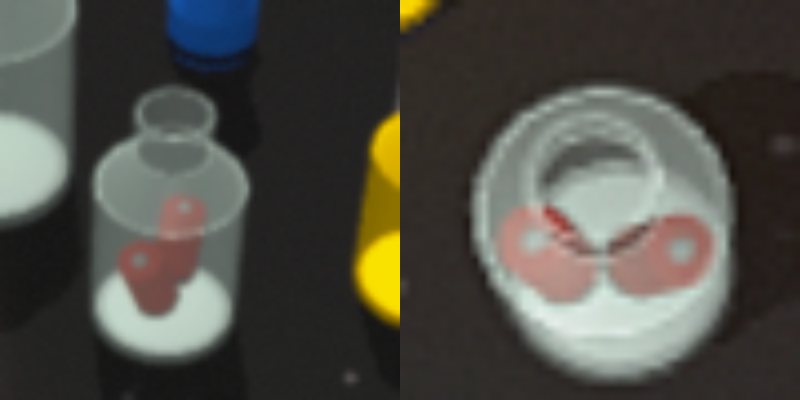

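Two cells lie inside the jar, leaning outward (top crop (545,250) and (665,250)), and the space below the neck is clear. Third cell now.

Emit:
{"method": "play_rows", "body": {
  "rows": [
    [[0.05,-0.001,-0.001],[0,0,0]],
    [[0.06,0,0],[0,0,0]],
    [[0.05,0,0],[0,0,0]],
    [[0.02,0,0],[0,0,0]],
    [[0.006,0,0],[0,0,0]],
    [[0,0,0],[0,0,0]],
    [[0,0,0],[0,0,0]]
  ]
}}

```text
clock: 26.92
position: [0.4637, -0.1747, 0.0209]
eef_rot: [0.133, 0.695, 0.133, -0.694]
wrist_force: [-0.1, -0.0, 0.3]
opening: 0.0872
```

Emit:
{"method": "play_rows", "body": {
  "rows": [
    [[0,0,0],[0,0,0]],
    [[0,0,0],[0,0,0]],
    [[0,0,0],[0,0,0]],
    [[0,0,0],[0,0,0]],
    [[0,0,0],[0,0,0]],
    [[0,0,0],[0,0,0]],
    [[0,0,0],[0,0,0]]
  ],
  "hand": 0
}}

```text
clock: 27.8
position: [0.4632, -0.1744, 0.02]
eef_rot: [0.133, 0.694, 0.133, -0.694]
wrist_force: [-0.1, 0.1, -1.0]
opening: 0.0255
```

Emit:
{"method": "play_rows", "body": {
  "rows": [
    [[-0.03,0,0],[0,0,0]],
    [[-0.06,0,0],[0,0,0]],
    [[-0.08,0,0],[0,0,0]],
    [[-0.09,0,0],[0,0,0]],
    [[-0.08,0,0],[0,0,0]],
    [[-0.06,0,0],[0,0,0]],
    [[-0.01,0,0],[0,0,0]],
    [[0,0,0],[0,0,0]]
  ]
}}

```text
clock: 28.8
position: [0.4629, -0.1743, 0.2249]
eef_rot: [-0.133, -0.694, -0.133, 0.694]
wrist_force: [-0.7, 0.0, -0.3]
opening: 0.0253
```

Run:
```python
from h import *
go([.4833,.1003,.225],-68)
```

```text
t 28.8 pos [ 0.4629 -0.1743  0.2249] F [-0.7  0.  -0.3] open 0.0253 jaw -68.3
shift [-3.000e-04 -4.952e-01 -2.410e-01] n 0.551 tilt rotvec tool/360 [ 0.  0. -0.]
turn x share -0.0008 deg about world z 0.3 q7 -0.94
```

Emit:
{"method": "play_rows", "body": {
  "rows": [
    [[0,-0.05,-0.024],[0,0,0]],
    [[0,-0.09,-0.044],[0,0,0]],
    [[0,-0.1,-0.049],[0,0,0]],
    [[0,-0.1,-0.049],[0,0,0]],
    [[0,-0.09,-0.044],[0,0,0]],
    [[0,-0.05,-0.024],[0,0,0]],
    [[0,-0.0152,-0.007],[0,0,0]],
    [[0,0,0],[0,0,0]]
  ]
}}

```text
clock: 29.8
position: [0.4832, 0.0996, 0.2242]
eef_rot: [-0.133, -0.694, -0.133, 0.695]
wrist_force: [0.3, 0.3, -0.9]
opening: 0.0256
```

Emit:
{"method": "play_rows", "body": {
  "rows": [
    [[0,0,0],[0,0,0]],
    [[0,0,0],[0,0,0]],
    [[0,0,0],[0,0,0]]
  ]
}}

```text
clock: 30.18
position: [0.4836, 0.0996, 0.2251]
eef_rot: [0.133, 0.695, 0.133, -0.694]
wrist_force: [0.3, 0.2, -1.1]
opening: 0.0256
```

Run:
```python
from h import *
go([.4833,.1003,.158],-68)
```

```text
t 30.18 pos [0.4836 0.0996 0.2251] F [ 0.3  0.2 -1.1] open 0.0256 jaw -68.4
shift [ 1.341e-01 -1.600e-03  1.000e-04] n 0.134 tilt rotvec tool/360 [ 0. -0. -0.]
turn x share -0.001 deg about world z 0.4 q7 -1.53
```

Emit:
{"method": "play_rows", "body": {
  "rows": [
    [[0.03,-0.001,0],[0,0,0]],
    [[0.04,0,0],[0,0,0]],
    [[0.03,0,0],[0,0,0]],
    [[0.016,0,0],[0,0,0]],
    [[0,0,0],[0,0,0]],
    [[0,0,0],[0,0,0]]
  ]
}}

```text
clock: 30.92
position: [0.4837, 0.1008, 0.1676]
eef_rot: [0.133, 0.695, 0.133, -0.694]
wrist_force: [-0.4, -0.8, -0.0]
opening: 0.0254
```

Emit:
{"method": "play_rows", "body": {
  "rows": [
    [[0.009,0,0],[0,0,0]],
    [[0.009,0,0],[0,0,0]],
    [[0,0,0],[0,0,0]]
  ]
}}

```text
clock: 31.3
position: [0.4831, 0.1006, 0.1576]
eef_rot: [-0.133, -0.694, -0.133, 0.695]
wrist_force: [-0.1, 0.2, -0.6]
opening: 0.0257
```

Emit:
{"method": "play_rows", "body": {
  "rows": [
    [[0,0,0],[0,0,0]],
    [[0,0,0],[0,0,0]],
    [[0,0,0],[0,0,0]],
    [[0,0,0],[0,0,0]],
    [[-0.03,0,0],[0,0,0]],
    [[-0.06,0,0],[0,0,0]],
    [[-0.06,0,0],[0,0,0]],
    [[0,0,0],[0,0,0]]
  ],
  "hand": 1
}}

```text
clock: 32.3
position: [0.4847, 0.1012, 0.2362]
eef_rot: [0.133, 0.696, 0.133, -0.693]
wrist_force: [1.1, -0.0, 0.5]
opening: 0.0863
```

Run:
```python
from h import *
b=save('wrist','w10.png'); s=save('top','t10.png')
h=cv2.cvtColor(b['img'],cv2.COLOR_BGR2HSV)
m=cv2.inRange(h,(3,140,80),(35,255,255))
for c,st,l in blobs(m,300):
    (x,y),r=cv2.minEnclosingCircle(np.argwhere(l)[:,::-1].astype(np.float32)); print('wrist',c.round(1),st,r,onz(b,x,y,.022,True).round(4))
for c,st,l in blobs(masks(s['img'])['orange'],50): print('top',c,onz(s,*c,.022).round(4))
go([.5205,-.0402,.22],-68)
```

```text
wrist [273.6  44.2] [ 228    0   89   90 6343] 47.222206115722656 [0.6132 0.2133 0.022 ]
wrist [628.1  14.6] [604   0  36  42 688] 26.953763961791992 [ 0.9725 -0.2946  0.022 ]
wrist [428.3 188.7] [ 406  166   46   46 1634] 23.121524810791016 [ 0.52   -0.0354  0.022 ]
wrist [166.1 273. ] [158 250  21  46 378] 22.59440040588379 [0.2614 0.263  0.022 ]
wrist [474.8 272.3] [463 250  21  46 383] 22.660907745361328 [ 0.4326 -0.1676  0.022 ]
wrist [424.8 316.1] [ 295  294  255   36 2638] 128.00401306152344 [ 0.3478 -0.1212  0.022 ]
top [336.71921182 184.32512315] [ 0.521  -0.0407  0.022 ]
t 32.4 pos [0.4834 0.1007 0.2335] F [ 0.3 -0.4 -0.6] open 0.087 jaw -68.3
shift [0.0271 0.2892 0.0353] n 0.293 tilt rotvec tool/360 [-0.     -0.0001 -0.0001]
turn x share -0.0008 deg about world z 0.3 q7 -1.53
```

Emit:
{"method": "play_rows", "body": {
  "rows": [
    [[0,0.04,0.005],[0,0,0]],
    [[0,0.07,0.009],[0,0,0]],
    [[0,0.08,0.01],[0,0,0]],
    [[0.02,0.06,0.007],[0,0,0]],
    [[0.06,0.03,0.003],[0,0,0]],
    [[0.09,0.009,0],[0,0,0]],
    [[0.09,0,0],[0,0,0]],
    [[0.06,0,0],[0,0,0]]
  ]
}}

```text
clock: 33.4
position: [0.5194, -0.0399, 0.0702]
eef_rot: [-0.133, -0.693, -0.134, 0.696]
wrist_force: [-0.5, -0.7, 0.5]
opening: 0.087
```

Emit:
{"method": "play_rows", "body": {
  "rows": [
    [[0.03,0,0],[0,0,0]],
    [[0,0,0],[0,0,0]],
    [[0,0,0],[0,0,0]]
  ]
}}

```text
clock: 33.78
position: [0.5218, -0.0399, 0.0592]
eef_rot: [0.133, 0.695, 0.133, -0.694]
wrist_force: [-0.1, 0.8, -0.4]
opening: 0.0871
```

Run:
```python
from h import *
go([.521,-.0404,.0045],-68)
s=save('scene','s11.png'); b=save('top','t11.png')
c=np.hstack([cv2.resize(s['img'][150:240,300:390],(400,400)),cv2.resize(b['img'][165:215,260:310],(400,400))]); cv2.imwrite('pics/s11c.png',c)
m=np.zeros((400,640),bool); m[165:215,265:305]=1; P=cloud(b,m); r=P[(P[:,2]>.143)&(P[:,2]<.156)]; print('mouth',((r.max(0)+r.min(0))/2).round(4))
```

```text
t 33.77 pos [ 0.5218 -0.0399  0.0592] F [-0.1  0.8 -0.4] open 0.0871 jaw -68.3
shift [0.1094 0.0003 0.0021] n 0.109 tilt rotvec tool/360 [-0.     -0.0002 -0.0001]
turn x share -0.0008 deg about world z 0.3 q7 -1.35
mouth [0.4828 0.0989 0.1489]
```

View pics/s11c.png

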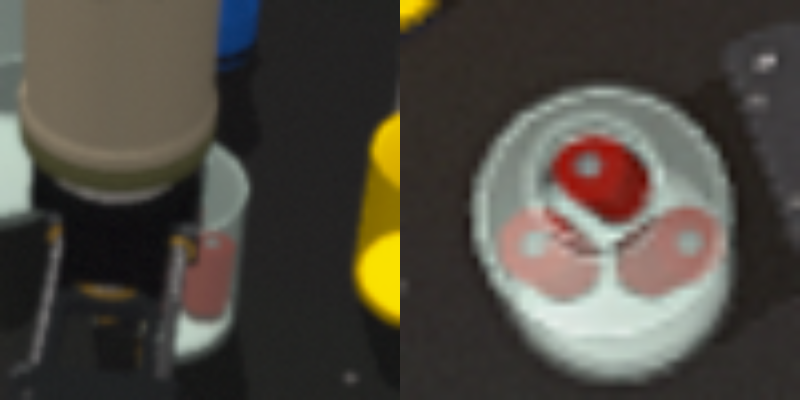

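All three cells are inside. The third is seen through the mouth at top crop (600,175). I check its top height by range to be sure it does not stick up into the neck.

Run:
```python
from h import *
s=np.load('pics/t11.png.npz'); s={k:(v if v.ndim else float(v)) for k,v in s.items()}
m=np.zeros((400,640),bool); m[180:194,278:293]=1
h=cv2.cvtColor(s['img'],cv2.COLOR_BGR2HSV); m&=(h[...,1]>150)&(h[...,2]<240)
P=cloud(s,m); print(len(P),np.percentile(P[:,2],[0,25,50,75,100]).round(3)); print(P[(P[:,2]<.12)].mean(0))
```

```text
73 [0.024 0.057 0.061 0.063 0.15 ]
[0.50389028 0.10240316 0.05723493]
```

Emit:
{"method": "play_rows", "body": {
  "rows": [
    [[0.04,0,0.001],[0,0,0]],
    [[0.04,0,0.001],[0,0,0]],
    [[0.02,0,0],[0,0,0]],
    [[0.009,0,0],[0,0,0]],
    [[0,0,0],[0,0,0]],
    [[0,0,0],[0,0,0]],
    [[0,0,0],[0,0,0]]
  ]
}}

```text
clock: 34.75
position: [0.5204, -0.0403, 0.004]
eef_rot: [0.133, 0.695, 0.133, -0.694]
wrist_force: [0.4, -0.2, -0.7]
opening: 0.0871
```

Emit:
{"method": "play_rows", "body": {
  "rows": [
    [[0,0,0],[0,0,0]],
    [[0,0,0],[0,0,0]],
    [[0,0,0],[0,0,0]],
    [[0,0,0],[0,0,0]],
    [[0,0,0],[0,0,0]],
    [[0,0,0],[0,0,0]]
  ],
  "hand": 0,
  "newtons": 10
}}

```text
clock: 35.5
position: [0.5201, -0.0403, 0.0036]
eef_rot: [0.133, 0.694, 0.133, -0.694]
wrist_force: [0.5, -0.4, 0.4]
opening: 0.0564
```

Emit:
{"method": "play_rows", "body": {
  "rows": [
    [[-0.03,0,0],[0,0,0]],
    [[-0.06,0,0],[0,0,0]],
    [[-0.08,0,0],[0,0,0]],
    [[-0.09,0,0],[0,0,0]],
    [[-0.08,0,0],[0,0,0]],
    [[-0.05,0,0],[0,0,0]],
    [[-0.01,0,0],[0,0,0]],
    [[0,0,0],[0,0,0]]
  ]
}}

```text
clock: 36.5
position: [0.5199, -0.0402, 0.2034]
eef_rot: [-0.133, -0.694, -0.133, 0.694]
wrist_force: [-0.7, 0.1, -0.6]
opening: 0.0563
```

Run:
```python
from h import *
go([.4833,.1003,.205],-68)
```

```text
t 36.5 pos [ 0.5199 -0.0402  0.2034] F [-0.7  0.1 -0.6] open 0.0563 jaw -68.3
shift [-0.0032 -0.2881 -0.036 ] n 0.29 tilt rotvec tool/360 [-0.  0. -0.]
turn x share -0.0008 deg about world z 0.3 q7 -1.27
```

Emit:
{"method": "play_rows", "body": {
  "rows": [
    [[0,-0.04,-0.005],[0,0,0]],
    [[0,-0.07,-0.009],[0,0,0]],
    [[0,-0.08,-0.01],[0,0,0]],
    [[0,-0.06,-0.007],[0,0,0]],
    [[0,-0.03,-0.004],[0,0,0]],
    [[0,-0.0081,-0.001],[0,0,0]],
    [[0,0,0],[0,0,0]],
    [[0,0,0],[0,0,0]]
  ]
}}

```text
clock: 37.5
position: [0.4838, 0.0992, 0.2034]
eef_rot: [-0.133, -0.694, -0.132, 0.695]
wrist_force: [0.4, 0.4, -0.6]
opening: 0.0565
```

Emit:
{"method": "play_rows", "body": {
  "rows": [
    [[0.03,0,0],[0,0,0]],
    [[0.03,0,0],[0,0,0]],
    [[0.016,0,0],[0,0,0]],
    [[0,0,0],[0,0,0]],
    [[0,0,0],[0,0,0]],
    [[0,0,0],[0,0,0]]
  ]
}}

```text
clock: 38.25
position: [0.4838, 0.1003, 0.166]
eef_rot: [0.133, 0.695, 0.133, -0.694]
wrist_force: [0.3, 0.5, 0.1]
opening: 0.0563
```

Run:
```python
from h import *
go([.4835,.1003,.136],-68)
s=save('scene','s12.png'); b=save('wrist','w12.png')
c=np.hstack([cv2.resize(s['img'][120:220,295:395],(400,400)),cv2.resize(b['img'][120:280,240:400],(400,400))]); cv2.imwrite('pics/s12c.png',c)
for im,n in ((b['img'],'w'),):
    h=cv2.cvtColor(im,cv2.COLOR_BGR2HSV); m=cv2.inRange(h,(3,140,60),(35,255,255)); m[:,:270]=0;m[:,375:]=0;m[:150]=0
    for c,st,l in blobs(m,300): print(c.round(1),st)
```

```text
t 38.25 pos [0.4838 0.1003 0.166 ] F [0.3 0.5 0.1] open 0.0563 jaw -68.3
shift [ 0.06   -0.0002  0.0007] n 0.06 tilt rotvec tool/360 [-0.     -0.0001 -0.0001]
turn x share -0.0008 deg about world z 0.3 q7 -1.56
[321.1 237.4] [ 270  199  105   67 5546]
[320.3 297.3] [285 292  72  14 748]
[322.  323.3] [ 270  318  105   12 1040]
```

Emit:
{"method": "play_rows", "body": {
  "rows": [
    [[0.012,0,0.0005],[0,0,0]],
    [[0.012,0,0],[0,0,0]],
    [[0.008,0,0],[0,0,0]],
    [[0,0,0],[0,0,0]]
  ]
}}

```text
clock: 38.85
position: [0.483, 0.1001, 0.1491]
eef_rot: [-0.133, -0.694, -0.133, 0.695]
wrist_force: [0.2, -0.0, -0.2]
opening: 0.0562
```

No contact force, so the cap is over the neck. I continue to home in small steps.

Emit:
{"method": "play_rows", "body": {
  "rows": [
    [[0.009,0,0],[0,0,0]],
    [[0.008,0,0],[0,0,0]],
    [[0.005,0,0],[0,0,0]],
    [[0,0,0],[0,0,0]],
    [[0,0,0],[0,0,0]]
  ]
}}

```text
clock: 39.48
position: [0.4834, 0.1002, 0.1386]
eef_rot: [0.133, 0.695, 0.133, -0.694]
wrist_force: [0.6, 0.5, 0.3]
opening: 0.0563
```

Emit:
{"method": "play_rows", "body": {
  "rows": [
    [[0.003,0,0],[0,0,0]],
    [[0,0,0],[0,0,0]],
    [[0,0,0],[0,0,0]]
  ]
}}

```text
clock: 39.85
position: [0.4833, 0.1002, 0.1371]
eef_rot: [0.133, 0.694, 0.133, -0.694]
wrist_force: [0.7, -0.3, 0.6]
opening: 0.0562
```

Emit:
{"method": "play_rows", "body": {
  "rows": [
    [[0.002,0,0],[0,0,0]],
    [[0,0,0],[0,0,0]],
    [[0,0,0],[0,0,0]]
  ]
}}

```text
clock: 40.22
position: [0.4833, 0.1002, 0.136]
eef_rot: [0.133, 0.694, 0.133, -0.694]
wrist_force: [-0.7, -0.4, -0.7]
opening: 0.0566
```

Emit:
{"method": "play_rows", "body": {
  "rows": [
    [[0.002,0,0],[0,0,0]],
    [[0,0,0],[0,0,0]],
    [[0,0,0],[0,0,0]]
  ]
}}

```text
clock: 40.6
position: [0.4835, 0.1002, 0.1355]
eef_rot: [0.133, 0.695, 0.133, -0.694]
wrist_force: [-2.8, -1.1, 5.7]
opening: 0.0561
```

Contact force is 5.7 N at TCP z 0.1355, so the roof is on the rim. I release, rise and move clear.

Emit:
{"method": "play_rows", "body": {
  "rows": [
    [[0,0,0],[0,0,0]],
    [[0,0,0],[0,0,0]],
    [[0,0,0],[0,0,0]],
    [[0,0,0],[0,0,0]],
    [[-0.02,0,0],[0,0,0]],
    [[-0.05,0,0],[0,0,0]],
    [[-0.08,0,0],[0,0,0]],
    [[-0.1,0,0],[0,0,0]]
  ],
  "hand": 1
}}

```text
clock: 41.6
position: [0.4828, 0.1001, 0.2615]
eef_rot: [-0.133, -0.694, -0.133, 0.695]
wrist_force: [0.9, 0.5, 0.2]
opening: 0.0871
```

Emit:
{"method": "play_rows", "body": {
  "rows": [
    [[-0.02,0.06,0],[0,0,0]],
    [[0,0.1,0],[0,0,0]],
    [[0,0.12,0],[0,0,0]],
    [[0,0.12,0],[0,0,0]],
    [[0,0.12,0],[0,0,0]],
    [[0,0.1,0],[0,0,0]],
    [[0,0.06,0],[0,0,0]],
    [[0,0,0],[0,0,0]]
  ]
}}

```text
clock: 42.6
position: [0.6089, -0.2185, 0.2698]
eef_rot: [-0.132, -0.695, -0.132, 0.695]
wrist_force: [-0.7, 0.0, -0.3]
opening: 0.0867
```

Emit:
{"method": "play_rows", "body": {
  "rows": [
    [[0,0,0],[0,0,0]],
    [[0,0,0],[0,0,0]],
    [[0,0,0],[0,0,0]]
  ]
}}

```text
clock: 42.98
position: [0.609, -0.2149, 0.2706]
eef_rot: [0.134, 0.695, 0.133, -0.694]
wrist_force: [0.5, -0.5, -1.1]
opening: 0.0869
```

Run:
```python
from h import *
a=save('scene','s13.png'); b=save('top','t13.png')
for s in (a,b):
    M=masks(s['img'])
    for k in ('orange','green','blue'):
        for c,st,l in blobs(M[k]):
            P=cloud(s,l); hi=P[P[:,2]>np.percentile(P[:,2],95)-.008]; print(k,c.round(1),st[2:],hi.mean(0).round(4), np.percentile(hi[:,2],[2,98]).round(4))
c=np.hstack([cv2.resize(a['img'][60:260,240:440],(400,400)),cv2.resize(b['img'][130:270,160:300],(400,400))]); cv2.imwrite('pics/s13c.png',c); print(robot.state()['clock'])
```

```text
green [234.2 331.2] [ 16  23 270] [ 0.4673 -0.3028  0.0456] [0.0401 0.049 ]
blue [434.9  66.4] [ 28  36 711] [0.4561 0.9541 0.1062] [0.1006 0.1099]
orange [283.7 186.3] [ 18  18 258] [0.4835 0.0995 0.1556] [0.152  0.1588]
green [428.6 205.4] [10 12 78] [ 0.4624 -0.2947  0.0472] [0.0441 0.0514]
blue [180.1 219.7] [ 16  14 150] [0.395  0.3461 0.1709] [0.1677 0.1741]
blue [197.4 228.2] [ 27  24 390] [0.386  0.3294 0.1519] [0.1434 0.1643]
43.075
```

View pics/s13c.png

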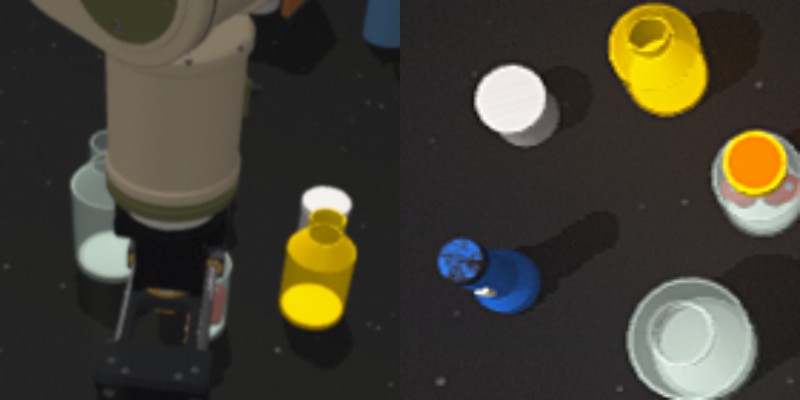

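The cap is back at its starting pixel and height: top view (283.7,186.3), z 0.1556 against (283.6,186.3), z 0.1552 at the start. The jar, tin and torch are unmoved, so I hand in.

```bash
python3 -c "
from h import *
s=np.load('pics/t13.png.npz'); s={k:(v if v.ndim else float(v)) for k,v in s.items()}
l=blobs(masks(s['img'])['orange'])[0][2]; P=cloud(s,l); A=np.c_[P[:,:2]-P[:,:2].mean(0),np.ones(len(P))]; print('tilt',np.linalg.lstsq(A,P[:,2],rcond=None)[0])
print(robot.close_job())"
```

```text
tilt [0.01266647 0.00372443 0.15554605]
the job is handed in; nothing more can be done
None
```

I finished the job and handed it in at about 43 s of the 72 s allowed. I took the cap off and set it on the bare counter, dropped the three red cells one at a time through the neck, and put the cap back on.

- **Cells:** the top view showed all three cells in the jar. The highest point of the third was at about 60 mm, well below the neck.
- **Cap:** it went down with no force until the roof met the rim at 5.7 N. Afterwards it was at the same pixel and height as at the start (0.1556 m against 0.1552 m) and tilted by less than 1°.
- **Everything else:** the jar stands where it was, and the green cell and torch are at their starting positions in at least one view. I checked the tin only by eye, and it looks unmoved.
- **What the checks could not show:**
  - In the last scene view the arm hid the jar, so the final cap check rests on the top view.
  - The green cell was partly hidden in the top view, so it was checked only in the scene view.
  - The wrist camera differed from the fixed cameras by about 2 mm, within calibration. I corrected for it at the first drop.

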